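# Seat a flatted stirrer shaft in its drive stand and lock it

### The job

Seat the stirrer shaft in its stand: turn its cross-bar until the flat tang lines up with the slot and drops in, press the shaft fully home so that its collar sits on the guide plate, then swing the keeper fully in over the collar. If the keeper is in the collar's way at first, swing it clear before pressing. Leave the tall measuring cylinder, the bottle, the beaker and the tape roll where they stand.

Things in the scene. Friction and masses are not known exactly. Their poses are not given: they have to be found in the camera images.
- stand: Fixed metal stand, base plate 150 x 110 mm. Origin on the worktop right below the axis of the holes that take the shaft; z up. Two small dark ribs on its upper plate lie along the stand's y axis, in line with the slot.
- slot (a point): Middle of the slot's mouth in the aluminium block at the stand's foot, 38 mm up. Slot: 22 mm along the stand's y, 13 mm along its x, with a chamfered mouth. The tang's foot rests on this mouth until it lines up. A plunger in the slot, held by about 9 N of friction and no spring, stops the shaft 10 mm lower until it is pushed down 14 mm more.
- guide_hole (a point): Centre of the 23.5 mm round hole in the top face of the guide plate, 105 mm up; the shaft stands upright in it. The plate is 118 x 90 mm, reaching 73 mm to the stand's -x, 45 mm to +x and 45 mm to both sides in y from here. The collar rests on this face when the shaft is home.
- crossbar (a point): Centre of the cross-bar (110 mm long, 12 mm thick, level) of the loose steel shaft (350 g). Its y axis runs along the bar and the width of the flat tang (10 x 19 mm). The tang fits either way round when the bar is parallel to the stand's y within about 8 degrees; it then drops by its weight. Height of this point: 164 mm at first, 154 mm dropped on the plunger, 140 mm home.
- cap_top (a point): Middle of the top of the black cap (26 mm wide) at the shaft's upper end, 18 mm above the cross-bar's centre: press down here. The collar (40 mm wide, 8 mm thick) has its top 45 mm below this point; the foot of the tang lies 144 mm below it.
- keeper (a joint): Flat steel lever (114 to 119 mm up) on an upright pivot on the guide plate. 0 rad = fully in, its 28 mm inner arm along the stand's +x over the collar's place; grows to 1.2 rad = fully out, counterclockwise seen from above. Below about 0.7 rad it blocks the collar on its way down. Stays where left (friction 0.05 N m). Goes in over the collar only when the shaft is home.
- keeper_pivot (a point): The keeper's pivot axis, 42 mm from the shaft's axis towards the stand's -x; 117 mm up.
- keeper_pin (a point): Middle of the black upright pin (12 mm thick, from 114 to 138 mm up) on the keeper's outer arm, 36 mm from the pivot, opposite to the inner arm: push it sideways to swing the keeper.
- cylinder_250: Tall clear measuring cylinder, 300 mm high, foot 76 mm wide, loose; origin under its centre. It stands about 120 mm from the shaft's axis, beside the stand on its +y or -y side. Do not disturb.
- buffer_bottle_a: Capped white bottle, 53 mm wide, 118 mm high, loose; origin under its centre. It stands on the other side of the stand. Do not disturb.
- beaker_100: Clear beaker, 59 mm wide, 71 mm high, loose, behind the stand; origin under its centre. Do not disturb.
- label_tape: Roll of white tape lying flat, 62 mm wide, 18 mm high, loose, in front of the stand; origin under its centre. Do not disturb.
Things that resemble listed ones, but are neither listed nor needed, are in the scene too. There is more than one size of the stand; the one meant has the size given above.

How it is judged:
By the outcome, as a careful person would: the job done as asked, in the order asked, and still so for the second after the job is handed in, with the robot touching nothing.
It also fails if it takes over 64 s, if anything falls off the work surface, if the arm or the gripper's body presses on something with over 40 N, if the wrist force passes 120 N, or if a joint passes its speed limit or range.

### The arm

A 6-joint arm with a two-finger parallel gripper is mounted at the origin on a cart in front of the work surface, level with it; the furniture and walls round the work are solid. World frame = base frame: x ahead of the robot, y to its left, z up, the work surface at z = 0. Lengths are in m, angles in degrees, forces in N, time in s.
With the tool pointing down it reaches from about 0.4 to 0.825 m from the base axis. Payload 7 kg.
Tool frame: the origin (TCP) lies at the centre of the arm's flange, where the gripper is bolted on; the fingertips stand 178 mm ahead of it and the grasp point (between the pads) lies 159 mm ahead of it (ctrl.hold_point_z is the distance from the TCP to the grasp point, in m); z points along the fingers, y is the line along which they close (so a half turn about z gives the same grasp; the last joint's range is limited). The gripper opens to 88 mm and grips with 3 to 60 N. Pads are 19 mm wide; open, the fingers measure 130 mm over their backs; the gripper's body (78 mm by 193 mm) begins 47 mm behind the grasp point.
Start: joints at [-47.722, 20.546, 0.682, 0, -70.136, -16.507], TCP at [0.293, -0.608, 0.405] pointing down, gripper open.
Joint ranges: [-176.03, 176.03], [-82.01, 121.73], [-58.28, 71.71], [-173.87, 95.51], [-174.79, -0.11], [-173.66, 173.66]. Speed limits (degrees/s): [136.94, 136.94, 172.46, 180, 180, 180].

### API

Orientations are given as [roll, pitch, yaw] about the fixed x, y, z axes, in that order (R = Rz(yaw) Ry(pitch) Rx(roll)).
In Python, from plant import ctrl gives the robot as it stands.
- The arm moves only by the shell command python3 -m inch 'ROWS'. ROWS is JSON, one flat list of numbers, 7 for each row, row after row: the closure, from 0 (fully open) to 1 (shut), then the shift along the tool's x, y, z in mm, then the turn, a rotation vector about the tool's x, y, z in degrees. In form: [hand, x, y, z, wx, wy, wz, hand, x, y, z, wx, wy, wz, ...]. A call has 1 to 5 rows; each row is the pose to reach, as a shift and turn from the pose commanded when the call began, along the tool's axes at that moment; what a row does not reach only later rows make up. A row lasts 1/10 s, in which the tool goes at most 50 mm and 8.59 degrees, less where a joint would pass 70% of its speed; a pose out of reach is approached as far as the arm can. A call with a gripper value outside its range is refused whole. The fingers move at their own pace and stop on an object; the grip force is fixed at half the most. Time passes only in rows, so rows that repeat a pose let the fingers close. It gives the time, the measured TCP pose, the force, the opening and the grip force at its end, in the units of the state.
- ctrl.get_obs(): the state, without advancing time (a new reading comes with each control period).
- ctrl.snapshot(name): name is "scene" or "top"; returns a dict with "frame" (384x512x3 uint8, red, green, blue), "K" (3x3 intrinsics, pixels), "k1" (the pictures are not rectified: a ray, as slopes to the right and down, at radius r is drawn at 1 + k1 r^2 times it, then the intrinsics apply), "R" (3x3) and "t" (3): a world point X has camera coordinates R X + t. Camera axes: x right, y down, z forward; pixel columns grow to the right and rows downward; lengths in m; the calibration is good to about 2 mm. A picture is of the moment at which its call begins. There is no depth.
- ctrl.close_job(): hands the job in; it is judged then, once.
Trained networks look in a picture, given as the dict that the camera call returned (one of the last four; its "shot" number tells which), for a name from the list of things; names that differ only in an ending like _2 or _b are one class to them, and where a whole thing is asked for, a point or a joint stands for the part that bears it (a point fixed in the world has none). Each returns a list of dicts, best first, with "p" (0 to 1); they miss things now and then, are a little off and sometimes report something else, mostly with a low value. They report only what shows in the picture. A call takes as long as a camera call. They do not tell look-alikes from the thing itself.
- ctrl.recognise(picture, thing): "location" ([x, y, z] in m, in world coordinates, good to about 4 mm: the middle of the surface that is visible of it).
- ctrl.trace(picture, thing): "pixels" (384x512 bool, what is visible of it).
- ctrl.mark_of(picture, thing): "location" ([x, y, z] in m, in world coordinates, good to about 4 mm: a listed point, or the origin of a listed thing).
The state is a dict: "clock": time; "joint_pos": joint angles; "qvel": joint speeds; "tau": joint torques, N m; "tool_pos": TCP position; "orientation": TCP orientation; "force": force on the tool from outside, world axes, zero at the start; "moment": the same for the moment, N m; "opening": finger opening in m; "gripper_force": force on a finger pad.
Only numpy, scipy, OpenCV 4.12 (cv2) and the standard library are available. Lean on these libraries where they do the work, as an engineer would, in place of code of your own. Each camera call takes 0.05 s, during which the arm holds its last target. There are 200 camera calls.

## Working session

There is one attempt and no reset: what is moved stays moved. The work goes in short steps, Python scripts to look and compute and a shell command to move; the robot and the scene stay as the last step left them, time stands still between calls to the robot, and variables do not carry over. Pictures are saved under pics/ and viewed, at most 10 in all, crops included, and the job is handed in when it is done.

```bash
ls; mkdir -p pics; python3 - <<'E'
from plant import ctrl
import cv2
for n in("scene","top"):
    s=ctrl.snapshot(n)
    cv2.imwrite(f"pics/{n}0.png",s["frame"][:,:,::-1])
    print(n,s["K"].tolist(),s["k1"],s["R"].round(3).tolist(),s["t"].round(3).tolist())
    for th in("stand","slot","guide_hole","crossbar","cap_top","keeper_pivot","keeper_pin","cylinder_250","buffer_bottle_a","beaker_100","label_tape"):
        print(th,[(round(d["p"],2),[round(float(v),3) for v in d["location"]]) for d in ctrl.mark_of(s,th)[:4]])
E
```

```text
pics
scene [[479.61768526584956, 0.0, 257.69149588021827], [0.0, 479.61768526584956, 189.14517206112706], [0.0, 0.0, 1.0]] -0.13702086959878812 [[-0.902, -0.432, -0.01], [-0.324, 0.69, -0.647], [0.286, -0.581, -0.762]] [0.579, 0.236, 1.283]
stand [(0.76, [0.548, 0.31, 0.003]), (0.72, [0.464, -0.189, -0.003]), (0.71, [0.57, 0.074, 0.002]), (0.26, [0.443, 0.128, -0.005])]
slot [(0.97, [0.548, 0.31, 0.027]), (0.95, [0.465, -0.186, 0.053]), (0.74, [0.567, 0.071, 0.038])]
guide_hole [(0.76, [0.569, 0.067, 0.108]), (0.64, [0.468, -0.183, 0.136]), (0.36, [0.682, 0.115, 0.0])]
crossbar [(0.73, [0.57, 0.067, 0.105]), (0.64, [0.568, 0.07, 0.168]), (0.23, [0.502, 0.032, 0.128])]
cap_top [(0.97, [0.575, 0.072, 0.183]), (0.18, [0.55, 0.184, -0.0])]
keeper_pivot [(0.85, [0.534, 0.058, 0.113]), (0.73, [0.52, 0.313, 0.091]), (0.65, [0.414, -0.188, 0.151])]
keeper_pin [(0.65, [0.364, -0.199, 0.171]), (0.65, [0.484, 0.317, 0.098]), (0.51, [0.502, 0.031, 0.128])]
cylinder_250 [(0.72, [0.621, -0.037, -0.004])]
buffer_bottle_a [(0.76, [0.545, 0.185, -0.002])]
beaker_100 [(0.68, [0.678, 0.117, 0.001])]
la
[... 433 characters left out ...]
028]), (0.45, [0.567, 0.067, 0.162])]
guide_hole [(0.94, [0.574, 0.069, 0.104]), (0.71, [0.467, -0.187, 0.133]), (0.67, [0.544, 0.316, 0.08])]
crossbar [(0.74, [0.567, 0.07, 0.162])]
cap_top [(0.84, [0.57, 0.068, 0.185])]
keeper_pivot [(0.84, [0.525, 0.058, 0.115]), (0.8, [0.409, -0.193, 0.154]), (0.76, [0.516, 0.317, 0.089]), (0.59, [0.57, 0.066, 0.183])]
keeper_pin [(0.7, [0.37, -0.202, 0.171]), (0.6, [0.489, 0.313, 0.1]), (0.46, [0.504, 0.032, 0.126])]
cylinder_250 [(0.81, [0.623, -0.041, 0.004]), (0.65, [0.678, 0.117, 0.002])]
buffer_bottle_a [(0.96, [0.548, 0.186, 0.001])]
beaker_100 [(0.81, [0.676, 0.117, -0.001]), (0.45, [0.569, 0.069, 0.164])]
label_tape [(0.84, [0.446, 0.132, 0.0])]
```

View pics/scene0.png

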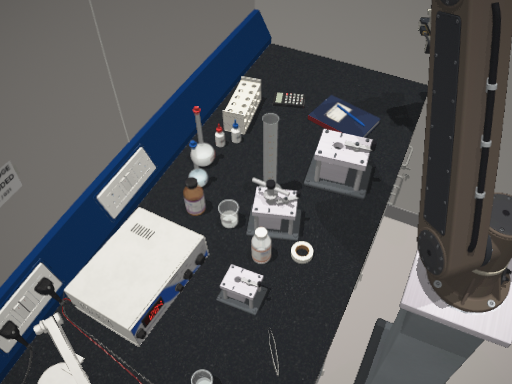

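View pics/top0.png

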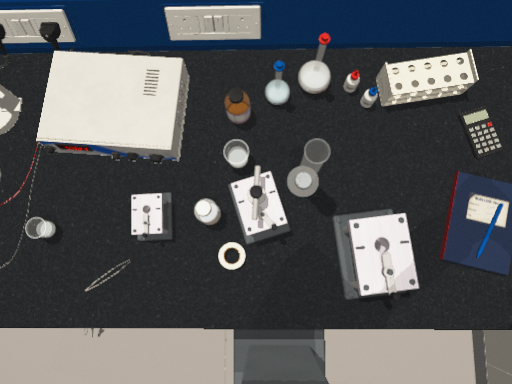

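```bash
python3 - <<'E'
import cv2
im=cv2.imread("pics/top0.png")
c=im[120:280,140:300]
cv2.imwrite("pics/crop0.png",cv2.resize(c,(560,560),interpolation=cv2.INTER_CUBIC))
E
```

```text
(no output)
```

View pics/crop0.png

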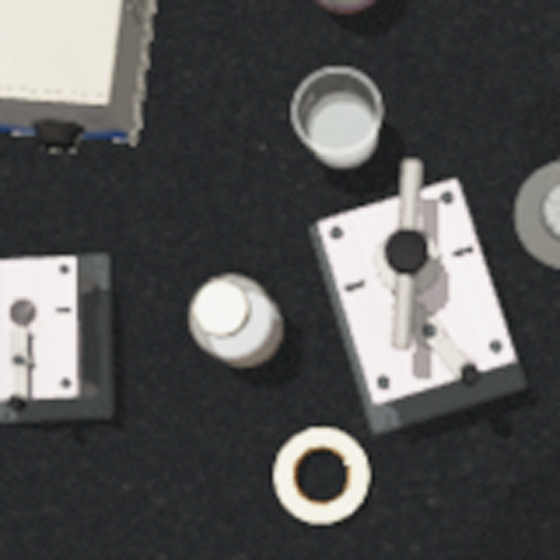

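Candidates for the stand in top view: small stand at (150,215), middle one at (260,206) and large one at (382,255). I choose the middle one. It holds the shaft, its plate top is at about 105 mm, and the cylinder (303,180), bottle (207,211), beaker (237,153) and tape (232,256) surround it. The crop shows the bar pointing nearly along world x and the keeper pin at crop (470,374), partly in. Next I'll fit the plate's pose precisely.

```bash
cat > h.py <<'E'
import numpy as np, cv2
from plant import ctrl
def proj(s,X):
    c=np.atleast_2d(X)@s["R"].T+s["t"]; u=c[:,:2]/c[:,2:]
    u=u*(1+s["k1"]*(u**2).sum(1,keepdims=True)); K=s["K"]
    return u*[K[0,0],K[1,1]]+K[:2,2]
def unproj(s,px,z):
    K=s["K"]; d=(np.asarray(px,float)-K[:2,2])/[K[0,0],K[1,1]]; u=d.copy()
    for _ in range(20): u=d/(1+s["k1"]*(u@u))
    r=s["R"].T@np.r_[u,1]; o=-s["R"].T@s["t"]
    return o+r*(z-o[2])/r[2]
def w2s(P,st): # world xy -> stand xy
    a=np.radians(st[2]);d=np.asarray(P)[:2]-st[:2];return np.array([np.cos(a)*d[0]+np.sin(a)*d[1],-np.sin(a)*d[0]+np.cos(a)*d[1]])
def s2w(p,st):
    a=np.radians(st[2]);return np.array([st[0]+np.cos(a)*p[0]-np.sin(a)*p[1],st[1]+np.sin(a)*p[0]+np.cos(a)*p[1]])
E
python3 - <<'E'
from h import *
from scipy.optimize import minimize
S=[ctrl.snapshot(n) for n in("top","scene")]
def fit(ss,x0):
    D=[]
    for s in ss:
        g=s["frame"].min(2).astype(float); g=cv2.resize(g,None,fx=4,fy=4,interpolation=cv2.INTER_LINEAR)
        D.append(cv2.GaussianBlur(g,(0,0),3))
    def cost(p,off):
        st=np.array([x0[0]+p[0]/100,x0[1]+p[1]/100,x0[2]+p[2]*10]);tot=0
        x1,x2,y=off
        return sum(val(s,d,st,-0.073,0.045,0.045) for s,d in zip(ss,D))
    def val(s,d,st,a,b,y):
        t=np.linspace(.05,.95,60); e=.003; tot=0
        for sg in(-1,1): # inside minus outside contrast
            A,B,Y=a-sg*-e*-1,b,y
            lo,hi,yy=a+sg*e,b-sg*e,y-sg*e
            P=[(lo+(hi-lo)*k,q) for k in t for q in(-yy,yy)]+[(q,-yy+2*yy*k) for k in t for q in(lo,hi)]
            W=np.array([[*s2w(p,st),.105] for p in P]); u=proj(s,W)*4+1.5
            v=cv2.remap(d.astype(np.float32),u[:,0].astype(np.float32)[None],u[:,1].astype(np.float32)[None],1)
            tot-=sg*v.mean()
        return tot
    r=min((minimize(cost,[0,0,k],args=((0,0,0),),method="Nelder-Mead") for k in(-.3,0,.3)),key=lambda r:r.fun)
    return np.array([x0[0]+r.x[0]/100,x0[1]+r.x[1]/100,x0[2]+r.x[2]*10]),r.fun
for ss in(S[:1],S[1:],S):
    st,f=fit(ss,[.571,.069,16]); print(st.round(4),round(f,1))
s=S[0]
a=unproj(s,(140+412/3.5,120+162/3.5),.17);b=unproj(s,(140+400/3.5,120+346/3.5),.17)
print("bar",a.round(3),b.round(3),np.degrees(np.arctan2(*(a-b)[1::-1])), "mid",(a+b)/2)
print("cap",unproj(s,(140+407/3.5,120+251/3.5),.182),"pin",unproj(s,(140+470/3.5,120+374/3.5),.138),"piv",unproj(s,(140+430/3.5,120+330/3.5),.119))
for n in("cylinder_250",): print([(d["p"],d["location"]) for d in ctrl.recognise(s,n)[:2]])
o=ctrl.get_obs(); print(o)
E
```

```text
[ 0.5699  0.0688 16.8331] -126.3
[ 0.5705  0.0677 17.2144] -86.3
[ 0.5699  0.0688 16.8703] -212.0
bar [0.622 0.065 0.17 ] [0.515 0.072 0.17 ] -3.829525141025239 mid [0.56875768 0.06873803 0.17      ]
cap [0.56812006 0.0679693  0.182     ] pin [0.50163216 0.03196395 0.138     ] piv [0.52962266 0.05540001 0.119     ]
[(0.97, [0.6121, -0.0378, 0.1828])]
{'clock': 1.35, 'joint_pos': array([-4.77217637e+01,  2.05442576e+01,  6.82091097e-01, -2.64973042e-04,
       -7.01371391e+01, -1.65079804e+01]), 'qvel': array([ 0.01089639, -0.03127874,  0.05058592,  0.02035825, -0.0352339 ,
       -0.02268648]), 'tau': array([-3.99986766e-04, -5.82380605e+01,  2.93303365e+01,  7.00241983e+00,
        1.24828139e-02, -1.49232818e-05]), 'tool_pos': array([ 0.29344439, -0.60784238,  0.40468517]), 'orientation': array([-1.79999405e+02,  4.36277834e-04, -1.54229834e+02]), 'force': array([-0.44594614,  0.27538894, -0.44694931]), 'moment': array([-0.0248104 , -0.02366908, -0.05813289]), 'gripper_force': 0.0, 'opening': 0.08739992460559738}
```

```bash
cat >> h.py <<'E'
from scipy.spatial.transform import Rotation as Ro
ST=np.array([.570,.0685,17.])
def go(p,yaw):
    o=ctrl.get_obs(); R=Ro.from_euler("xyz",o["orientation"],degrees=True)
    T=Ro.from_euler("xyz",[180,0,yaw],degrees=True)
    return "shift",(R.inv().apply(np.array(p)-o["tool_pos"])*1000).round(0),"turn",(R.inv()*T).as_rotvec(degrees=True).round(1)
E
python3 -c "
from h import *
print(w2s([.5018,.032],ST)); print(go([.5018,.032,.405],-163))"
```

```text
[-0.07589155 -0.01496537]
('shift', array([-466.,  486.,   -0.]), 'turn', array([-0. ,  0. ,  8.8]))
```

```bash
python3 -m inch '[0.55,-35,36,0,0,0,2, 0.55,-69,72,0,0,0,4, 0.55,-104,108,0,0,0,6, 0.55,-138,144,0,0,0,8, 0.55,-173,180,0,0,0,8.8]'; python3 -c "
from h import *
print(go([.5018,.032,.405],-163))"
```

```text
clock: 1.85
tool_pos: [0.371, -0.369, 0.4048]
orientation: [-180.0, 0.0, -163.1]
force: [1.2, 0.8, -0.0]
opening: 0.0532
gripper_force: 0.0
('shift', array([-242.,  346.,   -0.]), 'turn', array([-0. ,  0. , -0.1]))
```

```bash
python3 -m inch '[0.55,-28,41,0,0,0,0, 0.55,-57,82,0,0,0,0, 0.55,-85,123,0,0,0,0, 0.55,-114,163,0,0,0,0, 0.55,-142,203,0,0,0,0]';  python3 -m inch '[0.55,-28,41,0,0,0,0, 0.55,-57,82,0,0,0,0, 0.55,-85,123,0,0,0,0, 0.55,-100,143,0,0,0,0, 0.55,-100,143,0,0,0,0]'; python3 -c "
from h import *
print(go([.5018,.032,.304],-163))"
```

```text
clock: 2.35
tool_pos: [0.4476, -0.1331, 0.4052]
orientation: [-180.0, 0.1, -163.0]
force: [2.5, -1.0, -0.0]
opening: 0.0394
gripper_force: 0.0
clock: 2.85
tool_pos: [0.5024, 0.0338, 0.4046]
orientation: [-180.0, 0.0, -162.8]
force: [0.1, -0.0, -0.5]
opening: 0.0394
gripper_force: 0.0
('shift', array([  1.,  -2., 101.]), 'turn', array([-0. ,  0. ,  0.2]))
```

```bash
python3 -m inch '[0.55,1,-2,40,0,0,0, 0.55,1,-2,75,0,0,0, 0.55,1,-2,95,0,0,0, 0.55,1,-2,101,0,0,0, 0.55,1,-2,101,0,0,0]';  python3 -m inch '[0.55,0,-8,0,0,0,0, 0.55,-2,-14,0,0,0,0, 0.55,-5,-19,0,0,0,0, 0.55,-9,-24,0,0,0,0, 0.55,-13,-28,0,0,0,0]';python3 -m inch '[0.55,-2,-2,0,0,0,0, 0.55,-3,-4,0,0,0,0,0.55,-3,-4,0,0,0,0]'; python3 - <<'E'
from h import *
s=ctrl.snapshot("top"); s2=ctrl.snapshot("scene")
for q in(s,s2):
    print([(round(d["p"],2),w2s(d["location"],ST).round(3)) for d in ctrl.mark_of(q,"keeper_pin")[:3]])
a=s["frame"][150:260,190:330,::-1]; b=s2["frame"][150:260,210:350,::-1]
cv2.imwrite("pics/k1.png",cv2.resize(np.hstack([a,b]),None,fx=2.8,fy=2.8,interpolation=cv2.INTER_CUBIC))
E
```

```text
clock: 3.35
tool_pos: [0.501, 0.0282, 0.3034]
orientation: [-180.0, -0.1, -163.0]
force: [0.3, 0.3, 0.1]
opening: 0.0391
gripper_force: 0.0
clock: 3.85
tool_pos: [0.5227, 0.0057, 0.3044]
orientation: [180.0, 0.2, -163.0]
force: [-0.4, 8.9, 3.7]
opening: 0.0395
gripper_force: 4.2
clock: 4.15
tool_pos: [0.5259, 0.0044, 0.3041]
orientation: [179.8, 0.1, -163.0]
force: [-8.2, 16.3, 8.6]
opening: 0.0396
gripper_force: 9.3
[(0.58, array([-0.274, -0.199]))]
[(0.51, array([-0.057, -0.034])), (0.5, array([-0.272, -0.196])), (0.5, array([-0.006,  0.258]))]
```

View pics/k1.png

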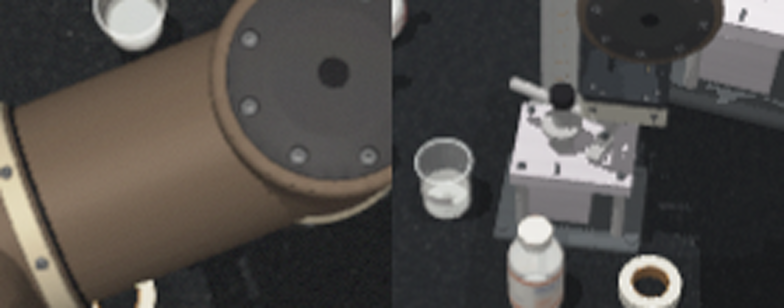

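The scene picture shows the keeper swung out to its stop: pin at about (-57,-34) mm in stand axes, with force rising. Next I back off, rise above the cylinder's top and turn over the cap.

```bash
python3 -m inch '[0.55,1,9,0,0,0,0, 0.55,1,11,-40,0,0,0, 0.55,1,11,-85,0,0,0, 0.55,1,11,-130,0,0,0, 0.55,1,11,-148,0,0,0]'; python3 -m inch '[0,0,0,0,0,0,-8,0,0,0,0,0,0,-16,0,0,0,0,0,0,-24,0,0,0,0,0,0,-32,0,0,0,0,0,0,-40]'; python3 -m inch '[0,0,0,0,0,0,-8,0,0,0,0,0,0,-16,0,0,0,0,0,0,-24,0,0,0,0,0,0,-32,0,0,0,0,0,0,-40]'; python3 -m inch '[0,0,0,0,0,0,-8,0,0,0,0,0,0,-16,0,0,0,0,0,0,-24,0,0,0,0,0,0,-32,0,0,0,0,0,0,-40]'; python3 -c "
from h import *
print(go([.5695,.0685,.45],-31),go([.5695,.0685,.335],-31))"
```

```text
clock: 4.85
tool_pos: [0.5222, 0.0126, 0.4565]
orientation: [-179.9, 0.3, -163.0]
force: [1.2, 0.1, -0.7]
opening: 0.0395
gripper_force: 0.0
clock: 5.35
tool_pos: [0.5216, 0.0126, 0.4516]
orientation: [-180.0, -0.0, -122.7]
force: [0.3, -0.4, -0.3]
opening: 0.0736
gripper_force: 0.0
clock: 5.85
tool_pos: [0.5217, 0.0126, 0.4515]
orientation: [180.0, -0.0, -82.7]
force: [0.6, -0.2, -0.6]
opening: 0.0878
gripper_force: 0.0
clock: 6.35
tool_pos: [0.5216, 0.0126, 0.4515]
orientation: [179.9, -0.0, -42.7]
force: [-0.3, 0.0, -1.1]
opening: 0.0877
gripper_force: 0.0
('shift', array([ -3., -74.,   1.]), 'turn', array([  0.1,  -0. , -11.7])) ('shift', array([ -3., -74., 116.]), 'turn', array([  0.1,  -0. , -11.7]))
```

```bash
python3 -m inch '[0,-1,-37,0,0,0,-8,0,-3,-74,0,0,0,-12,0,-3,-74,0,0,0,-12,0,-3,-74,45,0,0,-12,0,-3,-74,85,0,0,-12]'; python3 -m inch '[0,0,0,20,0,0,0,0,0,0,31,0,0,0,0,0,0,31,0,0,0]'; python3 - <<'E'
from h import *
print(go([.5695,.0685,.335],-31))
s=ctrl.snapshot("scene")
print([(round(d["p"],2),d["location"]) for n in("cap_top","crossbar") for d in ctrl.mark_of(s,n)[:2]])
E
```

```text
clock: 6.85
tool_pos: [0.57, 0.069, 0.3658]
orientation: [-179.9, -0.1, -31.0]
force: [-0.2, 0.5, -1.5]
opening: 0.0877
gripper_force: 0.0
clock: 7.15
tool_pos: [0.5697, 0.0687, 0.3344]
orientation: [179.9, 0.1, -31.1]
force: [-0.0, -0.5, -0.0]
opening: 0.0878
gripper_force: 0.0
('shift', array([-0.,  0., -1.]), 'turn', array([ 0.1,  0.1, -0.1]))
[(0.72, [0.5726, 0.0738, 0.1827]), (0.9, [0.5702, 0.0711, 0.1667]), (0.63, [0.5718, 0.073, 0.0008])]
```

Close on the cap, then turn −69° in yaw (+69 about tool z).

```bash
python3 -m inch '[0.9,0,0,0,0,0,0,0.9,0,0,0,0,0,0,0.9,0,0,0,0,0,0,0.9,0,0,0,0,0,0,0.9,0,0,0,0,0,0]'; python3 -m inch '[0.9,0,0,0,0,0,7,0.9,0,0,0,0,0,14,0.9,0,0,0,0,0,21,0.9,0,0,0,0,0,28,0.9,0,0,0,0,0,35]'
```

```text
clock: 7.8
tool_pos: [0.5698, 0.0691, 0.3358]
orientation: [-180.0, -0.0, -31.0]
force: [-0.3, -0.2, 0.2]
opening: 0.0533
gripper_force: 0.0
clock: 8.3
tool_pos: [0.5698, 0.0691, 0.3356]
orientation: [180.0, -0.0, -66.3]
force: [-0.1, -0.6, -0.2]
opening: 0.0253
gripper_force: 30.2
```

```bash
python3 - <<'E'
from h import *
s=ctrl.snapshot("scene")
a=s["frame"][140:250,205:345,::-1]
cv2.imwrite("pics/b1.png",cv2.resize(a,None,fx=5,fy=5,interpolation=cv2.INTER_CUBIC))
E
```

```text
(no output)
```

View pics/b1.png

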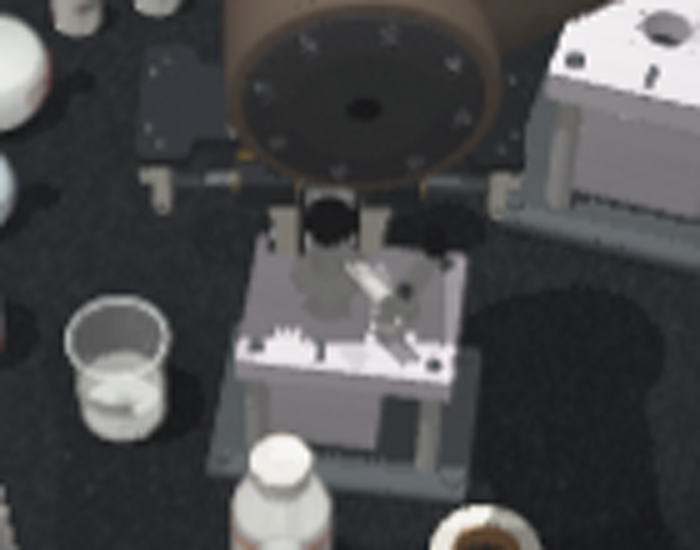

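```bash
python3 - <<'E'
from h import *
s=ctrl.snapshot("scene")
print(-s["R"].T@s["t"])
f=lambda X:((proj(s,X)[0]-[205,140])*5).round(0)
for z in(.164,.154):
  for a in range(-90,-0,10):
    d=.055*np.array([np.cos(np.radians(a)),np.sin(np.radians(a))])
    print(z,a,f([*(ST[:2]+d),z]),f([*(ST[:2]-d),z]))
print("cap",f([*ST[:2],.182]),f([*ST[:2],.172]),"collar",f([*ST[:2],.137]),f([*ST[:2],.127]))
E
```

```text
[0.23091097 0.83238705 1.13647635]
0.164 -90 [368. 163.] [282. 305.]
0.164 -80 [352. 159.] [300. 310.]
0.164 -70 [334. 157.] [318. 312.]
0.164 -60 [317. 157.] [336. 312.]
0.164 -50 [300. 159.] [354. 310.]
0.164 -40 [283. 163.] [372. 305.]
0.164 -30 [268. 170.] [387. 298.]
0.164 -20 [255. 178.] [401. 289.]
0.164 -10 [243. 188.] [412. 278.]
0.154 -90 [368. 176.] [282. 317.]
0.154 -80 [351. 171.] [300. 322.]
0.154 -70 [334. 169.] [318. 324.]
0.154 -60 [317. 169.] [336. 324.]
0.154 -50 [300. 171.] [354. 322.]
0.154 -40 [283. 175.] [371. 317.]
0.154 -30 [268. 182.] [387. 310.]
0.154 -20 [255. 190.] [400. 301.]
0.154 -10 [243. 200.] [412. 290.]
cap [327. 210.] [327. 222.] collar [326. 265.] [326. 276.]
```

The bright streak (350,262)→(385,300) is the bar's near end, at about −35°, so the grip held nearly from the start. I turn another 38°.

```bash
python3 -m inch '[0.9,0,0,0,0,0,8,0.9,0,0,0,0,0,16,0.9,0,0,0,0,0,24,0.9,0,0,0,0,0,32,0.9,0,0,0,0,0,38]'; python3 -m inch '[0.9,0,0,0,0,0,0,0.9,0,0,0,0,0,0]'; python3 - <<'E'
from h import *
s=ctrl.snapshot("scene")
a=s["frame"][140:250,205:345,::-1]
cv2.imwrite("pics/b2.png",cv2.resize(a,None,fx=5,fy=5,interpolation=cv2.INTER_CUBIC))
E
```

```text
clock: 8.9
tool_pos: [0.5695, 0.069, 0.335]
orientation: [179.9, -0.0, -104.1]
force: [-0.1, 0.3, -3.1]
opening: 0.0251
gripper_force: 30.2
clock: 9.1
tool_pos: [0.5696, 0.069, 0.3352]
orientation: [180.0, -0.0, -103.7]
force: [-0.7, -0.6, -3.3]
opening: 0.0252
gripper_force: 30.2
```

View pics/b2.png

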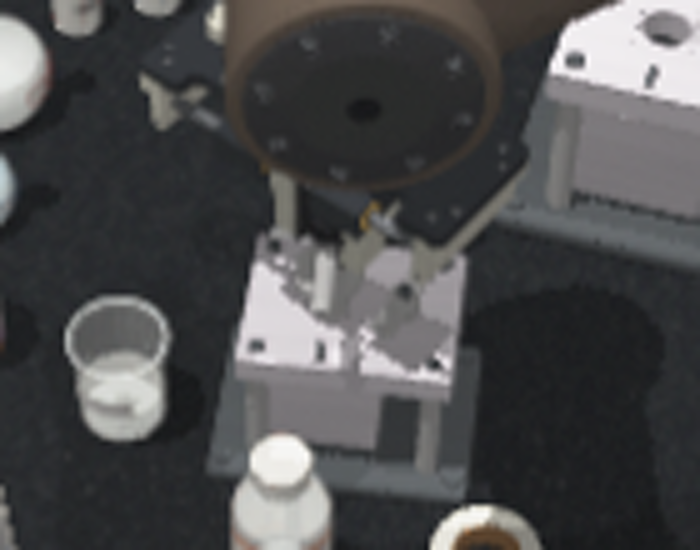

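Bar end is at (322,308), about −68°. The wrist now carries the shaft's weight (−3.3 N), so the tang is over the slot. I nudge 3° and release.

```bash
python3 -m inch '[0.9,0,0,0,0,0,3,0.9,0,0,0,0,0,3,0.3,0,0,0,0,0,3,0.3,0,0,0,0,0,3,0.3,0,0,0,0,0,3]'; python3 -m inch '[0.3,0,0,0,0,0,0,0.3,0,0,0,0,0,0,0.3,0,0,-40,0,0,0,0.3,0,0,-80,0,0,0,1,0,0,-80,0,0,0]'; python3 - <<'E'
from h import *
s=ctrl.snapshot("scene")
for n in("cap_top","crossbar"): print([(round(d["p"],2),d["location"]) for d in ctrl.mark_of(s,n)[:2]])
a=s["frame"][140:250,205:345,::-1]
cv2.imwrite("pics/b3.png",cv2.resize(a,None,fx=5,fy=5,interpolation=cv2.INTER_CUBIC))
print(go([.5697,.069,.375],-107))
E
```

```text
clock: 9.65
tool_pos: [0.57, 0.0691, 0.3361]
orientation: [-180.0, 0.0, -107.0]
force: [0.2, -0.3, 0.1]
opening: 0.0433
gripper_force: 0.0
clock: 10.15
tool_pos: [0.5711, 0.0693, 0.4217]
orientation: [-179.5, 0.3, -107.0]
force: [-0.6, -0.2, -0.0]
opening: 0.0574
gripper_force: 0.0
[(0.78, [0.574, 0.0732, 0.1694])]
[(0.77, [0.5714, 0.0701, 0.1538])]
('shift', array([ 0., -0., 41.]), 'turn', array([-0.,  0., -0.]))
```

View pics/b3.png

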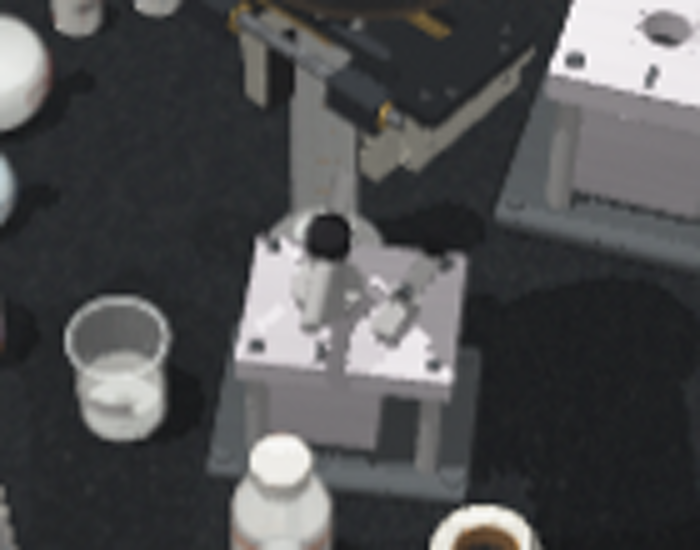

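Dropped: crossbar at 0.154 m, cap end of the bar at (315,325), keeper clear. Close the fingers and press.

```bash
python3 -m inch '[1,0,0,0,0,0,0,1,0,0,20,0,0,0,1,0,0,40,0,0,0,1,0,0,50,0,0,0,1,0,0,60,0,0,0]'; python3 -m inch '[1,0,0,0,0,0,0,1,0,0,0,0,0,0,1,0,0,0,0,0,0,1,0,0,0,0,0,0]'; python3 -m inch '[1,0,0,3,0,0,0,1,0,0,6,0,0,0,1,0,0,9,0,0,0,1,0,0,12,0,0,0]'
```

```text
clock: 10.8
tool_pos: [0.5697, 0.069, 0.3544]
orientation: [179.9, -0.1, -107.0]
force: [0.4, 0.4, 0.3]
opening: 0.0069
gripper_force: 0.0
clock: 11.2
tool_pos: [0.57, 0.0691, 0.3564]
orientation: [-179.9, 0.0, -107.0]
force: [0.3, 0.4, -0.6]
opening: 0.0005
gripper_force: 0.0
clock: 11.6
tool_pos: [0.5703, 0.0691, 0.3444]
orientation: [-179.9, 0.0, -107.0]
force: [-0.3, -0.4, 6.7]
opening: 0.0005
gripper_force: 3.2
```

```bash
python3 -m inch '[1,0,0,3,0,0,0,1,0,0,5,0,0,0,1,0,0,7,0,0,0,1,0,0,8,0,0,0,1,0,0,8,0,0,0]'; python3 -m inch '[1,0,0,1,0,0,0,1,0,0,2,0,0,0,1,0,0,2,0,0,0]'
```

```text
clock: 12.1
tool_pos: [0.5703, 0.0691, 0.3365]
orientation: [-179.9, 0.0, -107.0]
force: [0.3, 0.4, 6.6]
opening: 0.0003
gripper_force: 2.9
clock: 12.4
tool_pos: [0.5702, 0.0691, 0.3364]
orientation: [-179.8, 0.1, -107.0]
force: [-6.3, 0.6, 19.1]
opening: 0.0
gripper_force: 9.5
```

```bash
python3 -m inch '[1,0,0,1,0,0,0,1,0,0,2,0,0,0,1,0,0,2,0,0,0]'; python3 -m inch '[1,0,0,-10,0,0,0,1,0,0,-50,0,0,0,1,0,0,-95,0,0,0,1,0,0,-120,0,0,0,1,0,0,-120,0,0,0]';  python3 - <<'E'
from h import *
s=ctrl.snapshot("scene")
for n in("cap_top","crossbar","keeper_pin"): print([(round(d["p"],2),d["location"],w2s(d["location"],ST).round(3)) for d in ctrl.mark_of(s,n)[:3]])
p=s2w([-.058,-.045],ST)
print(p,go([*p,.45],-163),go([*p,.304],-163))
E
```

```text
clock: 12.7
tool_pos: [0.5701, 0.0691, 0.3363]
orientation: [-179.8, 0.1, -106.9]
force: [-12.4, 1.0, 33.1]
opening: 0.0005
gripper_force: 16.3
clock: 13.2
tool_pos: [0.5705, 0.0691, 0.456]
orientation: [-179.7, 0.2, -107.0]
force: [-0.2, 0.2, -1.0]
opening: 0.0002
gripper_force: 0.0
[(0.66, [0.574, 0.0747, 0.1586], array([0.006, 0.005]))]
[(0.8, [0.5703, 0.0682, 0.1421], array([ 0., -0.]))]
[(0.61, [0.4863, 0.3146, 0.0969], array([-0.008,  0.26 ])), (0.51, [0.3604, -0.1983, 0.1709], array([-0.278, -0.194])), (0.41, [0.5252, 0.0195, 0.1277], array([-0.057, -0.034]))]
[0.52769105 0.00850873] ('shift', array([70., 22.,  0.]), 'turn', array([ 0.1, -0.1, 56. ])) ('shift', array([ 70.,  22., 146.]), 'turn', array([ 0.1, -0.1, 56. ]))
```

Home: the press stopped at cap height 0.158 m and the crossbar reads 0.142 m. Now the keeper.

```bash
python3 -m inch '[0.55,14,4,0,0,0,8,0.55,28,8,0,0,0,16,0.55,42,12,0,0,0,24,0.55,56,17,0,0,0,32,0.55,70,22,0,0,0,40]'; python3 -m inch '[0.55,0,0,0,0,0,8,0.55,0,0,0,0,0,16,0.55,0,0,0,0,0,16,0.55,0,0,0,0,0,16]'; python3 -c "
from h import *
p=s2w([-.060,-.041],ST)
print(p,go([*p,.304],-163))"
```

```text
clock: 13.9
tool_pos: [0.5278, 0.0081, 0.45]
orientation: [180.0, -0.2, -147.4]
force: [-0.7, -0.2, 0.4]
opening: 0.0345
gripper_force: 0.0
clock: 14.3
tool_pos: [0.5282, 0.0086, 0.4507]
orientation: [-180.0, -0.1, -162.8]
force: [-0.7, -0.0, -1.5]
opening: 0.0391
gripper_force: 0.0
[0.52460895 0.0117492 ] ('shift', array([  2.,   4., 147.]), 'turn', array([-0. , -0.1,  0.2]))
```

```bash
python3 -m inch '[0.55,2,4,45,0,0,0,0.55,2,4,90,0,0,0,0.55,2,4,130,0,0,0,0.55,2,4,147,0,0,0,0.55,2,4,147,0,0,0]'; python3 -m inch '[0.55,0,12,0,0,0,0,0.55,0,22,0,0,0,0,0.55,4,27,0,0,0,0,0.55,8,31,0,0,0,0,0.55,11,34,0,0,0,0]';  python3 -m inch '[0.55,2,4,0,0,0,0,0.55,4,8,0,0,0,0,0.55,6,12,0,0,0,0,0.55,7,16,0,0,0,0,0.55,7,19,0,0,0,0]'
```

```text
clock: 14.8
tool_pos: [0.5241, 0.0116, 0.3015]
orientation: [-180.0, -0.4, -162.9]
force: [-0.5, 0.6, 0.6]
opening: 0.0397
gripper_force: 0.0
clock: 15.3
tool_pos: [0.5025, 0.039, 0.3056]
orientation: [-179.8, -0.3, -163.0]
force: [-5.0, -17.5, 4.7]
opening: 0.0394
gripper_force: 6.3
clock: 15.8
tool_pos: [0.4924, 0.0579, 0.3053]
orientation: [180.0, 0.1, -163.0]
force: [-0.7, -2.2, 1.0]
opening: 0.0396
gripper_force: 1.0
```

```bash
python3 -m inch '[0.55,0,1,0,0,0,0,0.55,0,2,0,0,0,0,0.55,0,3,0,0,0,0,0.55,0,3,0,0,0,0]'; python3 -c "
from h import *
print(w2s(ctrl.get_obs()['tool_pos'],ST))"
```

```text
clock: 16.2
tool_pos: [0.4921, 0.06, 0.3049]
orientation: [-180.0, 0.0, -163.0]
force: [1.0, -4.3, 0.9]
opening: 0.0395
gripper_force: 2.3
[-0.07698357  0.01469756]
```

```bash
python3 -m inch '[0.55,0,1,0,0,0,0,0.55,0,2,0,0,0,0,0.55,0,3,0,0,0,0,0.55,0,3,0,0,0,0]'; python3 -c "
from h import *
print(w2s(ctrl.get_obs()['tool_pos'],ST))"
```

```text
clock: 16.6
tool_pos: [0.4916, 0.0614, 0.305]
orientation: [-179.8, -0.0, -163.0]
force: [7.8, -16.8, -1.5]
opening: 0.0395
gripper_force: 9.0
[-0.07699541  0.01615246]
```

Force rises to 18 N with no motion, so the keeper is at its stop. Back off, rise, retreat clear, and check.

```bash
python3 -m inch '[0.55,0,-12,0,0,0,0,0.55,0,-14,0,0,0,0,0.55,0,-14,-45,0,0,0,0.55,0,-14,-90,0,0,0,0.55,0,-14,-130,0,0,0]'; python3 -m inch '[0.55,25,-35,0,0,0,0,0.55,50,-70,0,0,0,0,0.55,60,-110,0,0,0,0,0.55,60,-150,0,0,0,0,0.55,60,-195,0,0,0,0]'; python3 -m inch '[0.55,0,-45,0,0,0,0,0.55,0,-90,0,0,0,0,0.55,0,-135,0,0,0,0,0.55,0,-135,0,0,0,0]'; python3 - <<'E'
from h import *
S=[ctrl.snapshot(n) for n in("top","scene")]
for s in S:
  for n in("cap_top","crossbar","keeper_pin","cylinder_250","buffer_bottle_a","beaker_100","label_tape"):
    print(n,[(round(d["p"],2),np.round(d["location"],3),w2s(d["location"],ST).round(3)) for d in ctrl.mark_of(s,n)[:3]])
a=S[0]["frame"][140:270,190:330,::-1]; b=S[1]["frame"][140:270,210:350,::-1]
cv2.imwrite("pics/f1.png",cv2.resize(np.hstack([a,b]),None,fx=2.8,fy=2.8,interpolation=cv2.INTER_CUBIC))
E
```

```text
clock: 17.1
tool_pos: [0.4949, 0.0498, 0.4368]
orientation: [180.0, 0.1, -163.0]
force: [1.5, -0.4, -1.1]
opening: 0.0394
gripper_force: 0.0
clock: 17.6
tool_pos: [0.4943, -0.1555, 0.4354]
orientation: [180.0, 0.1, -163.0]
force: [1.5, 0.1, -0.2]
opening: 0.0395
gripper_force: 0.0
clock: 18.0
tool_pos: [0.535, -0.2875, 0.4331]
orientation: [180.0, -0.1, -163.2]
force: [-0.1, 1.2, -0.2]
opening: 0.0395
gripper_force: 0.0
cap_top [(0.87, array([0.57 , 0.068, 0.158]), array([-0., -0.]))]
crossbar [(0.78, array([0.569, 0.068, 0.138]), array([-0.001, -0.001])), (0.64, array([0.497, 0.045, 0.126]), array([-0.077, -0.001]))]
keeper_pin [(0.69, array([0.495, 0.046, 0.13 ]), array([-0.078,  0.001])), (0.52, array([0.489, 0.312, 0.098]), array([-0.006,  0.257]))]
cylinder_250 [(0.65, array([ 0.621, -0.043,  0.002]), array([ 0.016, -0.122]))]
buffer_bottle_a [(0.83, array([ 0.546,  0.186, -0.002]), array([0.011, 0.119]))]
beaker_100 [(0.65, array([0.677, 0.117, 0.003]), array([0.117, 0.015])), (0.61, array([0.569, 0.069, 0.158]), array([-0.001,  0.001]))]
label_tape [(0.92, array([0.447, 0.132,
[... 185 characters left out ...]
 array([0.569, 0.07 , 0.144]), array([-0.   ,  0.001]))]
keeper_pin [(0.64, array([0.486, 0.316, 0.094]), array([-0.008,  0.261])), (0.53, array([0.493, 0.045, 0.128]), array([-0.08, -0.  ])), (0.48, array([ 0.362, -0.198,  0.172]), array([-0.277, -0.194]))]
cylinder_250 [(0.9, array([ 0.619, -0.038, -0.006]), array([ 0.016, -0.116]))]
buffer_bottle_a [(0.67, array([ 0.546,  0.183, -0.002]), array([0.011, 0.116])), (0.55, array([0.533, 0.057, 0.118]), array([-0.039, -0.   ]))]
beaker_100 [(0.72, array([ 0.681,  0.114, -0.002]), array([0.12 , 0.011]))]
label_tape [(0.62, array([ 0.443,  0.13 , -0.006]), array([-0.103,  0.096])), (0.5, array([ 0.62 , -0.035, -0.005]), array([ 0.017, -0.114]))]
```

View pics/f1.png

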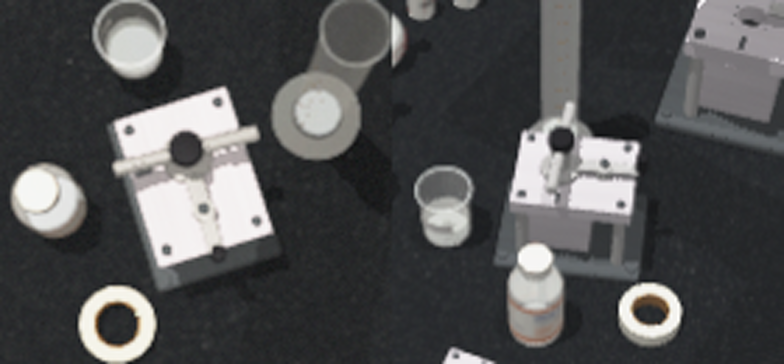

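The bar is along the slot, the cap at (185,148) is at home height, and the keeper points straight in with its pin at (217,253), about 0 rad. The bystanders have not moved.

```bash
python3 -c "
from plant import ctrl
print(ctrl.close_job())"
```

```text
the job is handed in; nothing more can be done
None
```

The shaft is seated and pressed home in the stand, the keeper is fully in over the collar, the cylinder, bottle, beaker and tape roll stand where they were, and the job was handed in at about 18 s; no verdict was returned.

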